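# Make up two camp kits from the crate top

## Task

Make up the two camp kits. Red tray: stand the amber glass jar on the round cork pad, setting it down gently, and lay the steel spoon, bowl up, lengthwise on the long grey pad; green tray: stand the cream mug upright on the round cork pad and put the blue food box, lid up, lengthwise on the long grey pad. Centre each thing on its pad, let go of it, and leave the little steel cup and the green bottle where they are.

Things in the scene. Friction and masses are not known exactly. Their poses are not given: they have to be found in the camera images.
- jar_centre (a point): Squat amber glass jar with a closed bare-aluminium twist cap, about 60 mm in diameter, 58 mm high, 0.15 to 0.27 kg. The point is the jar's centre, half-way up (29 mm above its underside); z is up along its axis.
- mug_centre (a point): Cream enamel mug, 64 mm in diameter at the rim, 66 mm high, wall 3 mm, open at the top, 0.09 to 0.16 kg. Its loop handle is on its own +y side and reaches 68 mm from the axis, so it is gripped across the body along its x axis. The point is on the mug's axis, half-way up (33 mm above its underside); z is up.
- foodbox_centre (a point): Blue plastic food box with a light blue lid and a white snap clip on each short end, shut: 118 mm long over the clips (its x axis), 58 mm wide (y), 46 mm high, 0.13 to 0.25 kg. The point is the box's centre, half-way up (23 mm); z is up towards the lid.
- spoon_centre (a point): Stainless steel spoon lying bowl upwards, 134 mm long along its x axis (bowl, 34 mm across and 10 mm high, at +x; handle end at -x), 0.04 to 0.07 kg. The point is in the handle at mid-length, close to the balance point: there the handle is 12 mm wide (y) and 5 mm thick, from 7 to 12 mm above the surface the spoon lies on, with free air below.
- red_round_top (a point): Round cork pad, 84 mm in diameter, in the red tray: a flat red-painted tray (250 x 180 mm, floor 4 mm thick, rim 10 mm high and 6 mm wide) fixed on the crate top to the left or right of the stock; the tray carries one round and one long pad, their centres about 100 mm apart along the tray's 250 mm side, either one nearer the robot. The point is the centre of the pad's top face, 7 mm above the crate top; z is up.
- red_long_top (a point): Long grey felt pad in the red tray, 150 mm long (its x axis, which runs across the tray) and 76 mm wide (y). The point is the centre of its top face, 7 mm above the crate top; z is up.
- green_round_top (a point): Round cork pad, 84 mm in diameter, in the green tray, which is like the red one. The point is the centre of the pad's top face, 7 mm above the crate top; z is up.
- green_long_top (a point): Long grey felt pad in the green tray, 150 mm long (its x axis, which runs across the tray) and 76 mm wide (y). The point is the centre of its top face, 7 mm above the crate top; z is up.
- steel_cup_centre (a point): Bystander: small plain steel cup without a handle, 52 mm in diameter, 45 mm high, loose; stays where it is. The point is its centre, half-way up.
- green_bottle_centre (a point): Bystander: small green glass bottle with a black cap, 40 mm in diameter, 70 mm high, loose; stays where it is. The point is its centre, half-way up.
There are look-alikes about, which are no part of the job. Leave any pink or yellow look-alike of the part that bears green_round_top alone.

How it is judged:
At the end, for the whole second after the job is handed in: Jar and mug upright (0.15 rad), within 15 mm of their round pads' centres; spoon bowl up and food box lid up, flat, within 15 mm of their long pads' centres along and across, lengthwise within 0.22 rad (either way round); heights within 6 mm; all released and still (horizontal distance between jar_centre and red_round_top below 0.015 m and z of jar_centre in the frame of red_round_top between 0.023 and 0.035 m and angle between each of jar_centre, mug_centre, spoon_centre, foodbox_centre's own z axis and vertical below 0.15 rad and horizontal distance between mug_centre and green_round_top below 0.015 m and z of mug_centre in the frame of green_round_top between 0.027 and 0.039 m and x of spoon_centre in the frame of red_long_top between -0.015 and 0.015 m and y of spoon_centre in the frame of red_long_top between -0.015 and 0.015 m and z of spoon_centre in the frame of red_long_top between 0.0035 and 0.0155 m and angle between the x axis of spoon_centre and the x axis of red_long_top, either way round below 0.22 rad and x of foodbox_centre in the frame of green_long_top between -0.015 and 0.015 m and y of foodbox_centre in the frame of green_long_top between -0.015 and 0.015 m and z of foodbox_centre in the frame of green_long_top between 0.017 and 0.029 m and angle between the x axis of foodbox_centre and the x axis of green_long_top, either way round below 0.22 rad and linear speed of each of jar, mug, spoon, foodbox below 0.02 m/s); the robot touches nothing.
It fails at once if the steel cup is shifted by more than 25 mm or knocked over (distance of steel_cup_centre from where it was at the start of the episode above 0.025 m or angle between steel_cup_centre's own z axis and vertical above 0.6 rad).
It fails at once if the green bottle is shifted by more than 25 mm or knocked over (distance of green_bottle_centre from where it was at the start of the episode above 0.025 m or angle between green_bottle_centre's own z axis and vertical above 0.6 rad).
It fails at once if the glass jar is banged down on its pad (over 60 N) (contact force between jar and red_round above 60 N).
It also fails if it takes over 104 s, if anything falls off the work surface, if the arm or the gripper's body presses on something with over 40 N, if the wrist force passes 120 N, or if a joint passes its speed limit or range.

## Robot

A 6-joint arm with a two-finger parallel gripper is mounted at the origin on the work surface. World frame = base frame: x ahead of the robot, y to its left, z up, the work surface at z = 0. Lengths are in m, angles in rad, forces in N, time in s.
With the tool pointing down it reaches from about 0.375 to 0.75 m from the base axis. Payload 9 kg.
Tool frame: the origin (TCP) lies midway between the tips of the shut fingers; the grasp point (between the pads) lies 19 mm behind it (bot.hold_point_z is the distance from the TCP to the grasp point, in m); z points along the fingers, y is the direction in which the jaws open and shut (so a half turn about z gives the same grasp; the last joint's range is limited). The gripper opens to 85 mm and grips with 20 to 120 N. Pads are 22 mm wide; open, the fingers measure 114 mm over their backs; the gripper's body (76 mm by 85 mm) begins 54 mm behind the grasp point. The pads swing forward as they close: fully open they stand 13 mm farther back than shut.
Start: joints at [-1.515, 0.104, 0.097, 1.564, 0, 1.353], TCP at [0.162, -0.578, 0.231] pointing down, gripper open.
Joint ranges: [-2.99, 2.99], [-0.84, 1.86], [-1.1, 1.16], [-1.84, 2.11], [-1.51, 1.56], [-3.14, 3.14]. Speed limits (rad/s): [2.22, 2.22, 2.57, 3.14, 3.14, 3.14].

## Interface

Orientations are given as a unit quaternion [x, y, z, w].
In Python, from workcell import sensors, viewer, order, bot gives the robot as it stands.
- The arm moves only by the tool apply_moves, never from a script. Its argument "steps" is one flat list of numbers, 7 for each row, row after row: the turn, a rotation vector about the tool's x, y, z in rad, then the shift along the tool's x, y, z in cm, then the opening, from 0 (shut) to 1 (fully open). In form: [ax, ay, az, x, y, z, fingers, ax, ay, az, x, y, z, fingers, ...]. A call has 1 to 10 rows; each row shifts and turns the commanded pose from where the row before left it, along the tool's axes as they then stand; what a row does not reach is not made up. A row lasts 1/12 s, in which the tool goes at most 41.7 mm and 7.16 degrees, less where a joint would pass 70% of its speed; a pose out of reach is approached as far as the arm can. A call is refused whole if a number of a shift passes 4.17 or a number of a turn 0.125, either way. A call with a gripper value outside its range is refused whole. The fingers move at their own pace and stop on an object; the grip force is fixed at half the most. Time passes only in rows, so rows that do not move let the fingers close. It gives the time, the measured TCP pose, the force and the opening at its end, in the units of the state.
- sensors.read_state(): the state, without advancing time (a new reading comes with each control period).
- viewer.grab_frame(name): name is "scene" or "top" or "wrist"; returns a dict with "pixels" (480x640x3 uint8, red, green, blue), "camera_matrix" (3x3 intrinsics, pixels), "T" (4x4, takes a point from camera to world coordinates). Camera axes: x right, y up, looking along -z (the intrinsics and any distortion apply to the point x, -y, -z); pixel columns grow to the right and rows downward; lengths in m; the calibration is good to about 2 mm. A picture is of the moment at which its call begins. There is no depth.
- order.job_done(): hands the job in, once; it reports no verdict.
The state is a dict: "time": time; "joint_positions": joint angles; "qd": joint speeds; "joint_torque": joint torques, N m; "position": TCP position; "tcp_rot": TCP orientation; "force": force on the tool from outside, world axes, zero at the start; "torque": the same for the moment, N m; "opening": finger opening in m.
Only numpy, scipy, OpenCV 4.12 (cv2) and the standard library are available. Lean on these libraries where they do the work, as an engineer would, in place of code of your own. Each camera call takes 0.05 s, during which the arm holds its last target. There are 200 camera calls.

## Working session

There is one attempt and no reset: what is moved stays moved. The work goes in short steps, Python scripts to look and compute and a tool call to move; the robot and the scene stay as the last step left them, time stands still between calls to the robot, and variables do not carry over. Pictures are saved under pics/ and viewed, about 12 in all and at most 16, crops included, and the job is handed in when it is done.

Besides the shell and the picture viewer there is one more tool, called after "Request:" by a JSON object that holds its "op" and its "data". apply_moves: Moves the arm, as the interface text tells. Its arguments: {"type":"object","properties":{"steps":{"type":"array","items":{"type":"number"}}},"required":["steps"]}

```bash
ls; mkdir -p pics; python3 - <<'E'
from workcell import sensors, viewer, order, bot
import cv2,numpy as np
s=sensors.read_state(); print(s, bot.hold_point_z)
for n in ("scene","top"):
    f=viewer.grab_frame(n); cv2.imwrite(f"pics/{n}0.png",f["pixels"][:,:,::-1]); print(n,f["camera_matrix"],f["T"], [k for k in f])
E
```

```text
pics
{'time': 0.0, 'joint_positions': array([-1.51467307e+00,  1.04688456e-01,  9.64947570e-02,  1.56390475e+00,
        2.87121817e-05,  1.35312416e+00]), 'qd': array([-0.00150394, -0.00081146,  0.00038005, -0.00086438, -0.00048072,
       -0.00217472]), 'joint_torque': array([-2.58396790e-05, -5.56933665e+01,  5.03644681e+01,  1.70198997e-02,
       -3.01618693e-04,  8.13786158e-06]), 'position': array([ 0.16224779, -0.57731204,  0.2305427 ]), 'tcp_rot': array([ 9.90643925e-01,  1.36470473e-01,  6.68412330e-05, -6.47780154e-04]), 'force': array([ 0.29077055, -0.88970473,  0.37360013]), 'torque': array([ 0.00525157, -0.04748621, -0.02032701]), 'opening': 0.08548130556336159} 0.0187
scene [[500.7499302    0.         324.82084227]
 [  0.         500.7499302  246.11327838]
 [  0.           0.           1.        ]] [[ 0.63152884 -0.60403573  0.4861195   1.09230481]
 [ 0.77532849  0.49689731 -0.38981893 -0.38491354]
 [-0.00608691  0.62308419  0.78213109  1.00266083]
 [ 0.          0.          0.          1.        ]] ['pixels', 'camera_matrix', 'T']
top [[460.39599879   0.         323.07506348]
 [  0.         460.39599879 244.97317074]
 [  0.           0.           1.        ]] [[ 0.14322558  0.96759344 -0.20796481  0.31258664]
 [-0.98966839  0.14141557 -0.02362444  0.06400008]
 [ 0.00655061  0.20919982  0.97785097  1.02761423]
 [ 0.          0.          0.          1.        ]] ['pixels', 'camera_matrix', 'T']
```

View pics/top0.png

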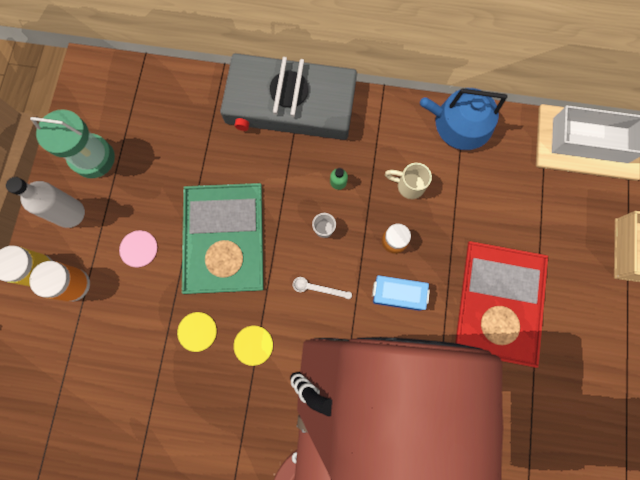

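View pics/scene0.png

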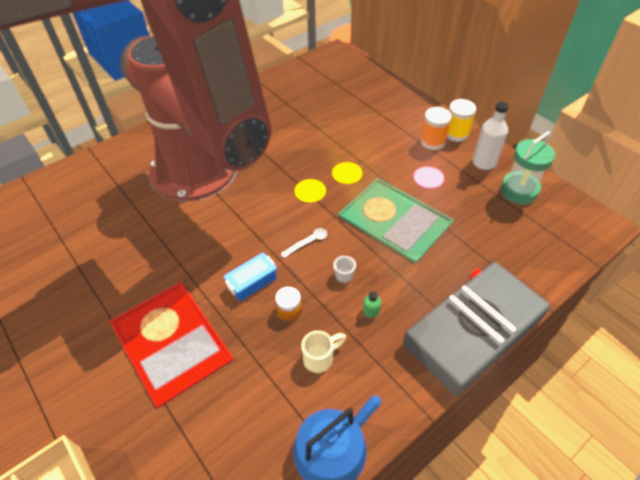

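Top view: jar cap (398,237), mug rim (414,180) with its handle pointing left, box (401,293), spoon bowl (300,285) to handle end (350,295). Red tray: felt (504,281), cork (500,325). Green tray: felt (223,216), cork (224,258). The scene view agrees. Next I'll measure with colour masks and check heights across the two views.

```bash
cat > h.py <<'E'
import cv2,numpy as np
from workcell import sensors, viewer, order, bot
from scipy.spatial.transform import Rotation as R
def dirs(f,px):
    K=f["camera_matrix"];p=np.atleast_2d(px).astype(float)
    d=np.c_[(p[:,0]-K[0,2])/K[0,0],-(p[:,1]-K[1,2])/K[1,1],-np.ones(len(p))]
    return d@f["T"][:3,:3].T
def cast(f,px,z):
    d=dirs(f,px);o=f["T"][:3,3];return o+d*((z-o[2])/d[:,2])[:,None]
def proj(f,P):
    T=f["T"];c=(np.atleast_2d(P)-T[:3,3])@T[:3,:3];K=f["camera_matrix"]
    return np.c_[K[0,0]*c[:,0]/-c[:,2]+K[0,2],K[1,1]*c[:,1]/c[:,2]+K[1,2]]
def tri(f,p,g,q):
    a=dirs(f,p)[0];b=dirs(g,q)[0];A=f["T"][:3,3];B=g["T"][:3,3]
    s=np.linalg.lstsq(np.c_[a,-b],B-A,rcond=None)[0];P=A+a*s[0];Q=B+b*s[1]
    return (P+Q)/2,np.linalg.norm(P-Q)
def blob(f,roi,lo,hi,hull=True):
    x0,y0,x1,y1=roi;hsv=cv2.cvtColor(f["pixels"],cv2.COLOR_RGB2HSV)[y0:y1,x0:x1]
    m=cv2.inRange(hsv,np.array(lo),np.array(hi));m=cv2.morphologyEx(m,cv2.MORPH_CLOSE,np.ones((3,3)))
    cs,_=cv2.findContours(m,cv2.RETR_EXTERNAL,cv2.CHAIN_APPROX_NONE)
    if not cs: return None
    c=max(cs,key=cv2.contourArea); c=cv2.convexHull(c) if hull else c
    return c[:,0,:].astype(float)+[x0,y0]
def rect(P):  # world pts -> centre, long, short, yaw of long side
    r=cv2.minAreaRect((P[:,:2]*1000).astype(np.float32));b=cv2.boxPoints(r)
    e=[b[1]-b[0],b[2]-b[1]];l=max(e,key=np.linalg.norm);s=min(e,key=np.linalg.norm)
    return np.round(np.r_[r[0],np.linalg.norm(l),np.linalg.norm(s)],1),round(float(np.arctan2(l[1],l[0])%np.pi),3)
E
cat > m.py <<'E'
from h import *
t=viewer.grab_frame("top");s=viewer.grab_frame("scene")
CORK=([8,60,130],[25,190,255]);GREY=([0,0,70],[179,45,220]);BL=([95,60,100],[115,255,255])
items={"redcork":((475,300,530,350),(130,300,190,350),CORK,.007),"greencork":((200,236,250,282),(355,190,405,228),CORK,.007),
"redfelt":((465,255,545,308),(125,320,230,395),GREY,.007),"greenfelt":((183,192,262,240),(380,200,442,252),GREY,.007),
"box":((365,265,440,320),(215,245,285,305),BL,.046),"jarcap":((380,220,415,255),(270,285,305,320),GREY,.058),
"jarcap2":((380,220,415,255),(270,285,305,320),([0,0,150],[179,60,255]),.058),
"spoon":((285,265,360,310),(270,222,335,262),([0,0,120],[179,70,255]),.009),
"mug":((383,155,440,205),(295,325,350,375),([15,20,100],[35,150,255]),.066),
"cup":((308,208,342,242),(328,250,362,285),([0,0,90],[179,60,255]),.045)}
for n,(a,b,c,z) in items.items():
    p=blob(t,a,*c);q=blob(s,b,*c)
    if p is None or q is None: print(n,"none");continue
    P=cast(t,p,z);Q=cast(s,q,z)
    print(n,rect(P),rect(Q),"tri",*[np.round(v,4) for v in tri(t,cv2.minEnclosingCircle(p.astype(np.float32))[0],s,cv2.minEnclosingCircle(q.astype(np.float32))[0])])
E
python3 m.py
```

```text
redcork (array([ 408.6, -320.7,   84.4,   82.1]), 1.715) (array([ 410.2, -320.8,   87.3,   82.9]), 2.639) tri [ 0.4083 -0.3213  0.0053] 0.0006
greencork (array([467.9, 306.2,  83.7,  82.4]), 1.716) (array([467.9, 304.5,  86.3,  84.3]), 0.881) tri [0.4673 0.3062 0.0048] 0.0015
redfelt (array([ 508.3, -323.8,  148.4,   74.8]), 1.532) (array([ 509.6, -323.9,  145.8,   71.6]), 1.529) tri [ 0.5073 -0.3254  0.0046] 0.0
greenfelt (array([564.7, 327.6, 150.9,  77.7]), 1.756) (array([565.4, 327.6, 156. ,  77.3]), 1.757) tri [0.5638 0.327  0.0077] 0.002
box (array([442.4, -91.4, 113.2,  61. ]), 1.561) (array([482.7, -96.2, 116.3,  34.7]), 1.525) tri [ 0.4505 -0.0918  0.0093] 0.0132
jarcap (array([558.8, -72.2,  53.6,  43.6]), 2.112) (array([587.1, -84.7,  39.8,  11.1]), 1.013) tri [ 0.5691 -0.0735  0.0332] 0.0006
jarcap2 (array([563.2, -70.1,  52.6,  51.2]), 1.716) (array([566.9, -73.1,  60.5,  53.9]), 2.454) tri [ 0.5639 -0.07    0.0542] 0.0001
spoon (array([434.2,  77.3, 133.1,  32.8]), 1.573) (array([435.7,  76.1, 136.4,  35.8]), 1.609) tri [0.4285 0.0779 0.0007] 0.0016
mug (array([688.1, -83.2,  99. ,  79.7]), 2.026) (array([708.6, -96.7, 106.8,  79.9]), 1.968) tri [ 0.7107 -0.081   0.0354] 0.0015
cup (array([568.6,  93.6,  52.6,  52.2]), 2.513) (array([579.6,  85.3,  75.7,  50. ]), 2.447) tri [0.5705 0.0929 0.0286] 0.0016
```

Measured and consistent with the given sizes; the surface is at z≈0. All four grasps suit tool yaw π/2, where tool x = world +y and tool y = world +x. I'll turn to that yaw and go above the box for a look from close by.

Request:
{"op": "apply_moves", "data": {"steps": [0,0,-0.12,0,0,0,1,0,0,-0.12,0,0,0,1,0,0,-0.12,0,0,0,1,0,0,-0.12,0,0,0,1,0,0,-0.12,0,0,0,1,0,0,-0.12,0,0,0,1,0,0,-0.12,0,0,0,1,0,0,-0.12,0,0,0,1,0,0,-0.12,0,0,0,1,0,0,-0.097,0,0,0,1]}}

```text
time: 1.03
position: [0.1622, -0.5776, 0.2311]
tcp_rot: [0.746, 0.666, 0.0, -0.0]
force: [-0.4, 0.7, 0.3]
opening: 0.0852
```

Request:
{"op": "apply_moves", "data": {"steps": [0,0,-0.12,3.45,2,0,1,0,0,0,3.45,2,0,1,0,0,0,3.45,2,0,1,0,0,0,3.45,2,0,1,0,0,0,3.45,2,0,1,0,0,0,3.45,2,0,1,0,0,0,3.45,2,0,1]}}

```text
time: 1.62
position: [0.3067, -0.3371, 0.2312]
tcp_rot: [0.707, 0.707, -0.0, 0.0]
force: [1.3, -0.6, -0.1]
opening: 0.0852
```

Request:
{"op": "apply_moves", "data": {"steps": [0,0,0,3.45,2,0,1,0,0,0,3.45,2,0,1,0,0,0,3.45,2,0,1,0,0,0,3.45,2,0,1,0,0,0,3.45,2,0,1,0,0,0,3.45,2,0,1,0,0,0,3.45,2,0,1,0,0,0,0,0,0,1,0,0,0,0,0,0,1]}}

```text
time: 2.37
position: [0.4468, -0.0952, 0.2312]
tcp_rot: [0.705, 0.709, -0.0, -0.0]
force: [0.0, -1.3, 0.1]
opening: 0.0855
```

```bash
cat > w.py <<'E'
import sys
from h import *
s=sensors.read_state();r=R.from_quat(s["tcp_rot"]).as_matrix()
print("t",s["time"],"pos",np.round(s["position"],4),"xaxis",np.round(r[:,0],3),"z",np.round(r[:,2],3),"F",np.round(s["force"],1),"open",round(s["opening"],4),"q6",s["joint_positions"].round(2))
if len(sys.argv)>1:
    f=viewer.grab_frame(sys.argv[2] if len(sys.argv)>2 else "wrist");cv2.imwrite(f"pics/{sys.argv[1]}.png",f["pixels"][:,:,::-1]);print(f["T"].round(3))
E
python3 w.py w1
```

```text
t 2.3667 pos [ 0.4468 -0.0952  0.2312] xaxis [-0.005  1.     0.   ] z [-0.  0. -1.] F [ 0.  -1.3  0.1] open 0.0855 q6 [-0.5  -0.34 -0.31  1.59 -0.    1.07]
[[ 1.    -0.005 -0.001  0.446]
 [ 0.005  0.963  0.27  -0.028]
 [-0.    -0.27   0.963  0.374]
 [ 0.     0.     0.     1.   ]]
```

View pics/w1.png

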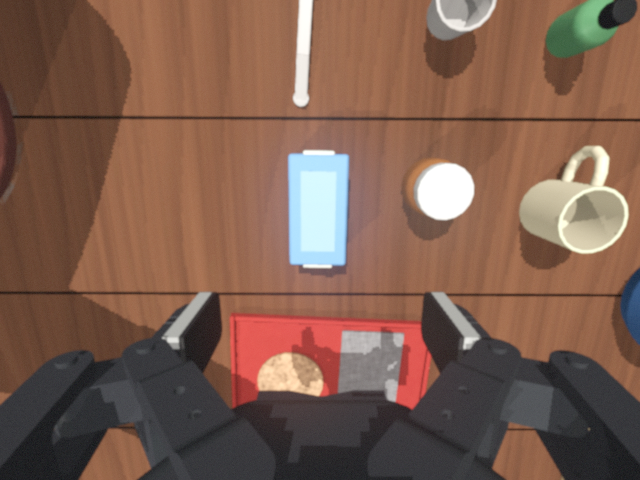

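```bash
python3 - <<'E'
from h import *
f=viewer.grab_frame("wrist")
for nm,lo,z in (("box all",[95,60,60],.046),):
    p=blob(f,(0,0,640,480),lo,[115,255,255]);print(nm,rect(cast(f,p,z)),rect(cast(f,p,0.0)))
s=sensors.read_state()
print(proj(f,[[.44,-.09,.046]]))
E
```

```text
box all (array([443.4, -92. , 111.2,  58.4]), 1.552) (array([ 443.1, -100.9,  126.8,   66.6]), 1.552)
[[315.11925385 208.45370273]]
```

Wrist view: box at (319,210), jar cap (445,190), mug rim (588,218) with its handle to +y at (590,160). The box works out at (0.443, -0.092) with sizes as given, and the fingers clear everything. Grasping it now.

Request:
{"op": "apply_moves", "data": {"steps": [0,0,0.024,0.3,-0.3,3.5,1,0,0,0,0,0,4,1,0,0,0,0,0,4,1,0,0,0,0,0,4,1,0,0,0,0,0,4,1,0,0,0,0,0,2,1,0,0,0,0,0,1,1,0,0,0,0,0,0,1,0,0,0,0,0,0,0,0,0,0,0,0,0,0]}}

```text
time: 3.3
position: [0.4445, -0.0956, 0.0083]
tcp_rot: [0.716, 0.698, 0.0, 0.001]
force: [0.5, -0.2, -0.4]
opening: 0.0639
```

Request:
{"op": "apply_moves", "data": {"steps": [0,0,0,0,0,0,0,0,0,0,0,0,0,0,0,0,0,0,0,0,0,0,0,0,0,0,0,0,0,0,0,0,0,0,0,0,0,0,0,0,0,0]}}

```text
time: 3.8
position: [0.4449, -0.0955, 0.0087]
tcp_rot: [0.716, 0.699, 0.0, 0.002]
force: [-1.0, -0.2, 6.6]
opening: 0.0573
```

Request:
{"op": "apply_moves", "data": {"steps": [0,0,0,0,0,-2,0,0,0,0,0,0,-4,0,0,0,0,0,0,-4,0,0,0,0,0,0,-3,0,0,0,0,2,0.6,0,0,0,0,0,3.8,1.1,0,0,0,0,0,3.8,1.1,0,0,0,0,0,3.8,1.1,0,0,0,0,0,3.8,1.1,0,0,0,0,0,3.8,1.1,0,0]}}

```text
time: 4.63
position: [0.51, 0.1162, 0.1375]
tcp_rot: [0.715, 0.699, 0.001, 0.001]
force: [0.8, -1.6, -0.5]
opening: 0.0573
```

Request:
{"op": "apply_moves", "data": {"steps": [0,0,0,3.8,1.1,0,0,0,0,0,3.8,1.1,0,0,0,0,0,3.8,1.1,0,0,0,0,0,3.8,1.1,0,0,0,0,0,3.8,1.1,0,0,0,0,0,2,0.6,0,0,0,0,-0.11,0,0,0,0,0,0,-0.11,0,0,0,0,0,0,0,0,0,0,0,0,0,0,0,0,0,0]}}

```text
time: 5.47
position: [0.5755, 0.3227, 0.1368]
tcp_rot: [0.636, 0.772, 0.0, 0.0]
force: [-0.6, 0.2, -1.9]
opening: 0.0572
```

```bash
python3 w.py w2; python3 - <<'E'
from h import *
f=viewer.grab_frame("wrist")
p=blob(f,(0,0,640,480),[95,60,60],[115,255,255]);z=sensors.read_state()["position"][2]-.0087
print("box",rect(cast(f,p,.046+z)))
for n,z in (("felt",.007),):
    print("felt proj",proj(f,[[.5648,.3276,.007],[.4679,.3055,.007]]))
E
```

```text
t 5.4667 pos [0.5755 0.3227 0.1368] xaxis [-0.192  0.981 -0.   ] z [ 0.001  0.    -1.   ] F [-0.6  0.2 -1.9] open 0.0572 q6 [ 0.31  0.29  0.13  1.41 -0.    1.69]
[[ 0.981 -0.185 -0.052  0.562]
 [ 0.192  0.945  0.265  0.389]
 [ 0.    -0.27   0.963  0.279]
 [ 0.     0.     0.     1.   ]]
box (array([576. , 336.7,  92.8,  65.4]), 1.772)
felt proj [[310.19175677 220.40232091]
 [190.51478877 224.14815853]]
```

Box held (about 0.19 kg). Small correction, then lowering.

Request:
{"op": "apply_moves", "data": {"steps": [0,0,0,0.35,-0.95,0,0,0,0,0,0,0,3.5,0,0,0,0,0,0,3.5,0,0,0,0,0,0,2.5,0,0,0,0,0,0,1.5,0,0,0,0,0,0,0.5,0,0,0,0,0,0,0.3,0,0,0,0,0,0,0,0,0,0,0,0,0,0,0]}}

```text
time: 6.32
position: [0.5664, 0.3244, 0.02]
tcp_rot: [0.635, 0.773, 0.001, 0.001]
force: [-0.1, 0.1, -2.0]
opening: 0.0573
```

```bash
python3 w.py
```

```text
t 6.3167 pos [0.5664 0.3244 0.02  ] xaxis [-0.194  0.981  0.   ] z [ 0.002  0.001 -1.   ] F [-0.1  0.1 -2. ] open 0.0573 q6 [ 0.32  0.33 -0.04  1.2  -0.    1.7 ]
```

Request:
{"op": "apply_moves", "data": {"steps": [0,0,0,0,0,0.3,0,0,0,0,0,0,0.1,0,0,0,0,0,0,0,0,0,0,0,0,0,0,1,0,0,0,0,0,0,1,0,0,0,0,0,0,1,0,0,0,0,0,0,1,0,0,0,0,0,0,1,0,0,0,0,0,-2,1,0,0,0,0,0,-4,1]}}

```text
time: 7.15
position: [0.5616, 0.3229, 0.0691]
tcp_rot: [0.635, 0.773, -0.004, -0.003]
force: [0.8, 0.9, -1.1]
opening: 0.0851
```

Request:
{"op": "apply_moves", "data": {"steps": [0,0,0,0,0,-4,1,0,0,0.1,0,0,-3,1,0,0,0.095,0,0,0,1,0,0,0,-3.6,-1.8,0,1,0,0,0,-3.6,-1.8,0,1,0,0,0,-3.6,-1.8,0,1,0,0,0,-3.6,-1.8,0,1,0,0,0,-3.6,-1.8,0,1,0,0,0,-3.6,-1.8,0,1,0,0,0,-3.6,-1.8,0,1]}}

```text
time: 7.98
position: [0.4384, 0.0709, 0.1441]
tcp_rot: [0.707, 0.708, 0.0, 0.0]
force: [1.1, -1.2, -0.3]
opening: 0.0853
```

Request:
{"op": "apply_moves", "data": {"steps": [0,0,0,0,0,0,1,0,0,0,0,0,0,1]}}

```text
time: 8.15
position: [0.4394, 0.0706, 0.1446]
tcp_rot: [0.708, 0.706, 0.0, 0.001]
force: [0.1, 0.4, -0.8]
opening: 0.0857
```

```bash
python3 w.py w3; python3 - <<'E'
from h import *
f=viewer.grab_frame("wrist")
c=proj(f,[[.434,.077,.009]])[0];print(c)
x0,y0=np.maximum((c-[60,150]).astype(int),0)
p=blob(f,(x0,y0,x0+120,min(y0+300,480)),[0,0,120],[179,70,255]);print("spoon",rect(cast(f,p,.009)),p.min(0),p.max(0))
t=viewer.grab_frame("top");p=blob(t,(183,192,262,240),[95,60,100],[115,255,255]);print("box",rect(cast(t,p,.053)))
cv2.imwrite("pics/t1.png",t["pixels"][:,:,::-1])
E
```

```text
t 8.15 pos [0.4394 0.0706 0.1446] xaxis [ 0.003  1.    -0.   ] z [ 0.001 -0.    -1.   ] F [ 0.1  0.4 -0.8] open 0.0857 q6 [-0.14 -0.39 -0.51  1.45 -0.    1.44]
[[ 1.     0.003 -0.001  0.439]
 [-0.003  0.963  0.271  0.138]
 [ 0.001 -0.271  0.963  0.287]
 [ 0.     0.     0.     1.   ]]
[314.38136578 220.68854491]
spoon (array([432.8,  78.2, 131.5,  33.9]), 1.58) [291. 138.] [333. 291.]
box (array([560.4, 325.6, 111.4,  68.2]), 1.782)
```

Request:
{"op": "apply_moves", "data": {"steps": [0,0,0,0.75,-0.65,0,1,0,0,0,0,0,4,1,0,0,0,0,0,4,1,0,0,0,0,0,3,1,0,0,0,0,0,2,1,0,0,0,0,0,1,1,0,0,0,0,0,0,1,0,0,0,0,0,0,1]}}

```text
time: 8.97
position: [0.4331, 0.0803, 0.0048]
tcp_rot: [0.706, 0.708, -0.0, -0.0]
force: [0.1, -0.4, 0.2]
opening: 0.0852
```

```bash
python3 w.py
```

```text
t 8.9667 pos [0.4331 0.0803 0.0048] xaxis [-0.002  1.     0.   ] z [-0.  0. -1.] F [ 0.1 -0.4  0.2] open 0.0852 q6 [-0.12 -0.32 -0.71  1.18 -0.    1.45]
```

Request:
{"op": "apply_moves", "data": {"steps": [0,0,0,-0.2,0,0.05,1,0,0,0,0,0,0,0,0,0,0,0,0,0,0,0,0,0,0,0,0,0,0,0,0,0,0,0,0,0,0,0,0,0,0,0,0,0,0,0,0,0,0,0,0,0,0,0,0,0,0,0,0,0,0,0,0]}}

```text
time: 9.72
position: [0.4333, 0.0775, 0.0041]
tcp_rot: [0.707, 0.707, 0.0, 0.0]
force: [-1.7, -0.1, 4.6]
opening: 0.0096
```

Request:
{"op": "apply_moves", "data": {"steps": [0,0,0,0,0,0,0,0,0,0,0,0,0,0,0,0,0,0,0,0,0,0,0,0,0,0,-1,0,0,0,0,0,0,-3,0,0,0,0,0,0,-4,0,0,0,0,0,0,-4,0,0,0,0,0,0,0,0,0,0,0,0,0,0,0]}}

```text
time: 10.47
position: [0.4347, 0.0774, 0.1267]
tcp_rot: [0.707, 0.707, 0.001, 0.002]
force: [-0.3, 0.4, -0.8]
opening: 0.0095
```

```bash
python3 w.py w4
```

```text
t 10.4667 pos [0.4347 0.0774 0.1267] xaxis [-0.001  1.    -0.001] z [ 0.005 -0.001 -1.   ] F [-0.3  0.4 -0.8] open 0.0095 q6 [-0.12 -0.4  -0.55  1.41 -0.    1.45]
[[ 1.    -0.    -0.005  0.433]
 [ 0.001  0.963  0.271  0.145]
 [ 0.005 -0.271  0.963  0.269]
 [ 0.     0.     0.     1.   ]]
```

View pics/w4.png

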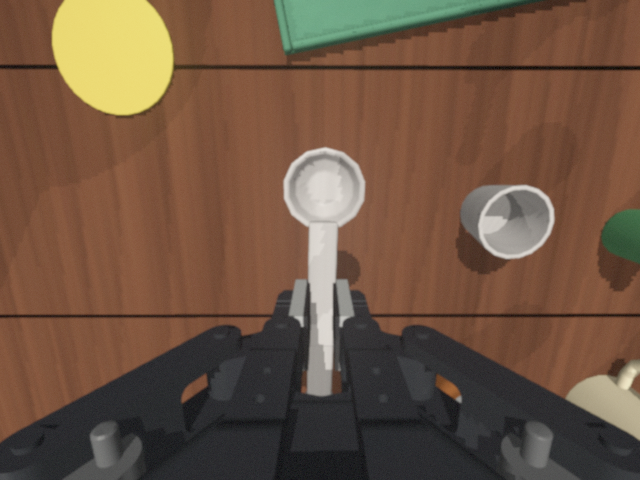

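Spoon is gripped mid-handle, level, bowl up (bowl at (324,188)). Carrying it to the red felt.

Request:
{"op": "apply_moves", "data": {"steps": [0,0,0,-2,0.4,0,0,0,0,0,-3.8,0.7,0,0,0,0,0,-3.8,0.7,0,0,0,0,0,-3.8,0.7,0,0,0,0,0,-3.8,0.7,0,0,0,0,0,-3.8,0.7,0,0,0,0,0,-3.8,0.7,0,0,0,0,0,-3.8,0.7,0,0,0,0,0,-3.8,0.7,0,0,0,0,0,-3.8,0.7,0,0]}}

```text
time: 11.35
position: [0.4994, -0.2856, 0.1218]
tcp_rot: [0.707, 0.707, -0.0, -0.002]
force: [0.8, 0.7, -0.2]
opening: 0.01
```

Request:
{"op": "apply_moves", "data": {"steps": [0,0,0,-3.8,0.7,0,0,0,0,0.036,0,0,0,0,0,0,0,0,0,4,0,0,0,0,0,0,3,0,0,0,0,0,0,1,0,0,0,0,0,0,0,0,0,0,0,0,0,0,0]}}

```text
time: 11.93
position: [0.5069, -0.3217, 0.0436]
tcp_rot: [0.719, 0.695, -0.0, -0.001]
force: [0.2, 0.5, 0.1]
opening: 0.0098
```

```bash
python3 w.py w5; python3 - <<'E'
from h import *
f=viewer.grab_frame("wrist")
print(proj(f,[[.509,-.324,.007],[.409,-.321,.007]]))
E
```

```text
t 11.9333 pos [ 0.5069 -0.3217  0.0436] xaxis [0.035 0.999 0.001] z [-0.001  0.001 -1.   ] F [0.2 0.5 0.1] open 0.0098 q6 [-0.78  0.16 -0.19  1.23 -0.    0.82]
[[ 0.999  0.033  0.01   0.509]
 [-0.035  0.962  0.269 -0.255]
 [-0.001 -0.269  0.963  0.186]
 [ 0.     0.     0.     1.   ]]
[[323.72391796 269.3702116 ]
 [148.81285653 270.15659027]]
```

View pics/w5.png

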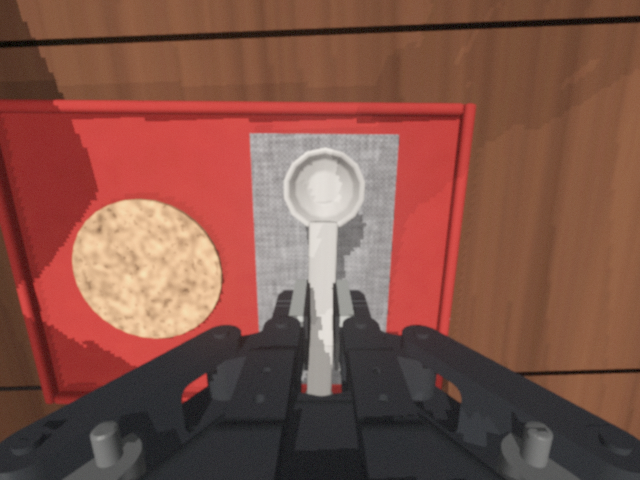

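Spoon sits centred over the felt (felt centre (324,269)); only 2–3 mm to correct. Lowering and releasing.

Request:
{"op": "apply_moves", "data": {"steps": [0,0,0,-0.25,0.2,1.5,0,0,0,0,0,0,1,0,0,0,0,0,0,0.5,0,0,0,0,0,0,0.25,0,0,0,0,0,0,0,0,0,0,0,0,0,0,0]}}

```text
time: 12.53
position: [0.5096, -0.3251, 0.0119]
tcp_rot: [0.719, 0.695, -0.0, 0.0]
force: [-0.2, -0.2, -0.7]
opening: 0.0095
```

```bash
python3 w.py
```

```text
t 12.5333 pos [ 0.5096 -0.3251  0.0119] xaxis [ 0.035  0.999 -0.001] z [ 0.    -0.001 -1.   ] F [-0.2 -0.2 -0.7] open 0.0095 q6 [-0.78  0.2  -0.21  1.17 -0.    0.82]
```

Request:
{"op": "apply_moves", "data": {"steps": [0,0,0,0,0,0.1,0,0,0,0,0,0,0,0.3,0,0,0,0,0,0,0.6,0,0,0,0,0,0,1,0,0,0,0,0,0,1,0,0,0,0,0,0,1,0,0,0,0,0,0,1,0,0,0,0,0,0,1,0,0,0,0,0,-2,1,0,0,0,0,0,-4,1]}}

```text
time: 13.37
position: [0.5066, -0.3223, 0.0656]
tcp_rot: [0.719, 0.695, -0.0, -0.005]
force: [0.5, -0.1, -0.0]
opening: 0.0859
```

Request:
{"op": "apply_moves", "data": {"steps": [0,0,-0.036,0,0,-4,1,0,0,0,0,0,-2,1,0,0,0,3.6,0.75,0,1,0,0,0,3.6,0.75,0,1,0,0,0,3.6,0.75,0,1,0,0,0,3.6,0.75,0,1,0,0,0,3.6,0.75,0,1,0,0,0,3.6,0.75,0,1,0,0,0,3.6,0.75,0,1,0,0,0,0,0,0,1]}}

```text
time: 14.2
position: [0.5621, -0.0672, 0.1305]
tcp_rot: [0.705, 0.709, 0.001, -0.0]
force: [0.1, 0.3, -0.5]
opening: 0.0853
```

```bash
python3 w.py w6; python3 - <<'E'
from h import *
f=viewer.grab_frame("wrist")
c=proj(f,[[.564,-.071,.058]])[0];print(c)
x0,y0=np.maximum((c-80).astype(int),0)
p=blob(f,(x0,y0,x0+160,min(y0+160,480)),[0,0,150],[179,60,255]);print("cap",rect(cast(f,p,.058)))
E
```

```text
t 14.2 pos [ 0.5621 -0.0672  0.1305] xaxis [-0.006  1.     0.002] z [ 0.     0.002 -1.   ] F [ 0.1  0.3 -0.5] open 0.0853 q6 [-0.35  0.01 -0.19  1.38  0.    1.21]
[[ 1.    -0.006 -0.002  0.561]
 [ 0.006  0.963  0.269 -0.   ]
 [ 0.    -0.269  0.963  0.273]
 [ 0.     0.     0.     1.   ]]
[324.73661126 250.92451085]
cap (array([562.5, -69.4,  55.2,  53.3]), 2.052)
```

View pics/w6.png

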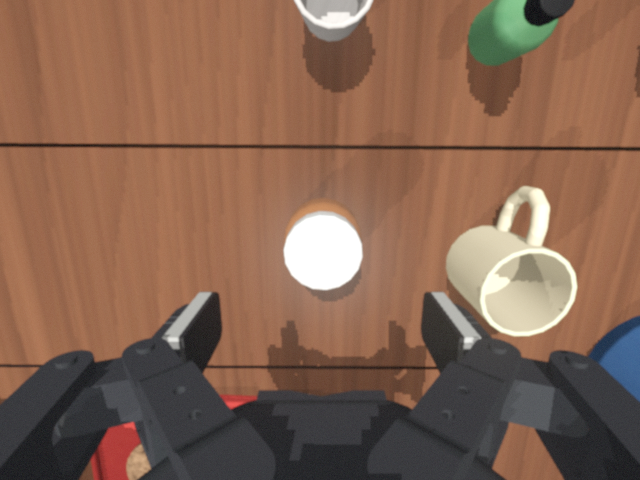

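Jar cap is at (323,251), world (0.563, -0.070), and the fingers clear the mug. Grasping the jar.

Request:
{"op": "apply_moves", "data": {"steps": [0,0,0,-0.3,0.1,3,1,0,0,0,0,0,4,1,0,0,0,0,0,3,1,0,0,0,0,0,1.7,1,0,0,0,0,0,0.5,1,0,0,0,0,0,0,1,0,0,0,0,0,0,0,0,0,0,0,0,0,0,0,0,0,0,0,0,0,0,0,0,0,0,0,0]}}

```text
time: 15.13
position: [0.5642, -0.0768, 0.0109]
tcp_rot: [0.707, 0.707, 0.0, 0.002]
force: [-2.1, -0.9, 6.1]
opening: 0.0572
```

Request:
{"op": "apply_moves", "data": {"steps": [0,0,0,0,0,0,0,0,0,0,0,0,0,0,0,0,0,0,0,0,0]}}

```text
time: 15.38
position: [0.5642, -0.0768, 0.0109]
tcp_rot: [0.707, 0.707, 0.0, 0.002]
force: [-2.9, -0.9, 7.0]
opening: 0.0569
```

Request:
{"op": "apply_moves", "data": {"steps": [0,0,0,0,0,-1,0,0,0,0,0,0,-2,0,0,0,0,0,0,-4,0,0,0,0,0,0,-3,0,0,0,0,-2,-1.2,0,0,0,0,0,-3.1,-1.9,0,0,0,0,0,-3.1,-1.9,0,0,0,0,0,-3.1,-1.9,0,0,0,0,0,-3.1,-1.9,0,0,0,0,0,-3.1,-1.9,0,0]}}

```text
time: 16.22
position: [0.455, -0.2524, 0.1099]
tcp_rot: [0.707, 0.708, 0.0, 0.001]
force: [1.0, -0.5, -2.5]
opening: 0.0569
```

Request:
{"op": "apply_moves", "data": {"steps": [0,0,0,-3.1,-1.9,0,0,0,0,0,-3.1,-1.9,0,0,0,0,0,-0.7,-1,0,0,0,0,0,0,0,0,0,0,0,0,0,0,0,0,0,0,0,0,0,0,0]}}

```text
time: 16.72
position: [0.4084, -0.3194, 0.1089]
tcp_rot: [0.707, 0.708, 0.0, 0.0]
force: [0.6, 0.4, -2.1]
opening: 0.0567
```

```bash
python3 w.py w7; python3 - <<'E'
from h import *
f=viewer.grab_frame("wrist");s=sensors.read_state();P=s["position"]
z=.058+P[2]-.0109
c=proj(f,[[P[0],P[1]+.006,z]])[0];print(c)
x0,y0=np.maximum((c-[70,80]).astype(int),0)
p=blob(f,(x0,y0,x0+140,min(y0+160,480)),[0,0,150],[179,60,255]);print("cap",rect(cast(f,p,z)),P)
E
```

```text
t 16.7167 pos [ 0.4084 -0.3194  0.1089] xaxis [-0.002  1.    -0.   ] z [ 0.001 -0.    -1.   ] F [ 0.6  0.4 -2.1] open 0.0567 q6 [-0.92 -0.13 -0.36  1.34  0.    0.65]
[[ 1.    -0.002 -0.001  0.408]
 [ 0.002  0.963  0.271 -0.252]
 [ 0.001 -0.271  0.963  0.251]
 [ 0.     0.     0.     1.   ]]
[322.48704631 342.01888636]
cap (array([ 408.5, -309.4,   47.3,   45.7]), 1.573) [ 0.40860098 -0.31910217  0.10864132]
```

View pics/w7.png

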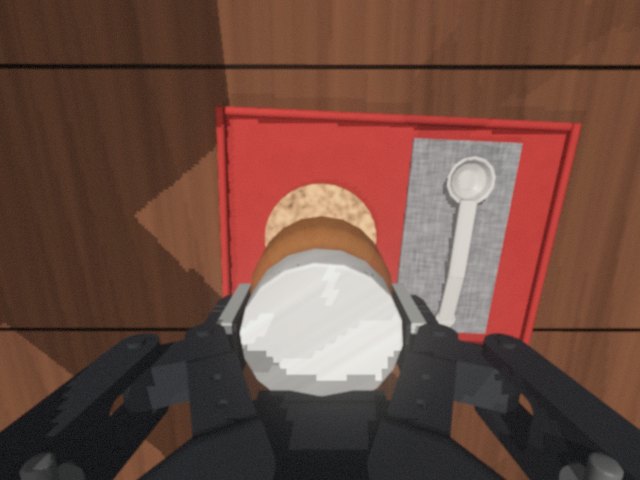

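```bash
python3 - <<'E'
from h import *
f=viewer.grab_frame("wrist");z=.058+.1087-.0109
print(cast(f,[[322,250],[241,330],[403,330]],z))
print("cork top",cast(f,[[322,183]],.007))
p=blob(f,(404,120,540,330),[0,0,205],[179,25,255]);p=p if p is not None else [];print("spoon",rect(cast(f,p,.014)),p.min(0),p.max(0))
print("felt corners",cast(f,[[413,138],[522,142],[488,333]],.007))
print("spoon ends",cast(f,[[471,158],[447,327],[471,181]],.014))
E
```

```text
[[ 0.40836968 -0.28183975  0.1558    ]
 [ 0.38268345 -0.308609    0.1558    ]
 [ 0.43425808 -0.30847232  0.1558    ]]
cork top [[ 0.40883277 -0.27840157  0.007     ]]
spoon (array([ 512.1, -325.8,  123.5,   18.2]), 1.417) [438. 165.] [494. 324.]
felt corners [[ 0.4719502  -0.24719249  0.007     ]
 [ 0.54814616 -0.24964249  0.007     ]
 [ 0.54502341 -0.39973447  0.007     ]]
spoon ends [[ 0.51088954 -0.2603365   0.014     ]
 [ 0.50796535 -0.39023346  0.014     ]
 [ 0.51281841 -0.27595274  0.014     ]]
```

Jar hangs about 11 mm forward of the TCP along tool x; the cork is centred under y = -0.321. The spoon lies well centred at (0.5095, -0.325), yaw 1.55. Shifting and lowering gently.

Request:
{"op": "apply_moves", "data": {"steps": [0,0,0,-1.1,0.05,0,0,0,0,0,0,0,3,0,0,0,0,0,0,3,0,0,0,0,0,0,1.5,0,0,0,0,0,0,0.5,0,0,0,0,0,0,0.2,0,0,0,0,0,0,0.1,0,0,0,0,0,0,0,0,0,0,0,0,0,0,0]}}

```text
time: 17.62
position: [0.409, -0.3319, 0.0267]
tcp_rot: [0.707, 0.708, -0.0, 0.001]
force: [0.6, -0.0, -2.2]
opening: 0.0569
```

```bash
python3 w.py
```

```text
t 17.6167 pos [ 0.409  -0.3319  0.0267] xaxis [-0.001  1.    -0.002] z [ 0.001 -0.002 -1.   ] F [ 0.6 -0.  -2.2] open 0.0569 q6 [-0.93 -0.05 -0.44  1.18 -0.    0.64]
```

Request:
{"op": "apply_moves", "data": {"steps": [0,0,0,0.1,0,0.12,0,0,0,0,0,0,0.12,0,0,0,0,0,0,0.12,0,0,0,0,0,0,0.12,0,0,0,0,0,0,0.12,0,0,0,0,0,0,0.1,0,0,0,0,0,0,0.08,0,0,0,0,0,0,0,0,0,0,0,0,0,0,0]}}

```text
time: 18.37
position: [0.4083, -0.33, 0.0179]
tcp_rot: [0.707, 0.707, -0.0, 0.0]
force: [-3.2, 3.7, 5.0]
opening: 0.0571
```

```bash
python3 w.py
```

```text
t 18.3667 pos [ 0.4083 -0.33    0.0179] xaxis [-0.001  1.    -0.   ] z [-0. -0. -1.] F [-3.2  3.7  5. ] open 0.0571 q6 [-0.93 -0.05 -0.45  1.17 -0.    0.64]
```

Contact at the expected height with 5 N. Releasing, rising, then on to the mug.

Request:
{"op": "apply_moves", "data": {"steps": [0,0,0,0,0,0,0.8,0,0,0,0,0,0,1,0,0,0,0,0,0,1,0,0,0,0,0,0,1,0,0,0,0,0,0,1,0,0,0,0,0,0,1,0,0,0,0,0,-1,1,0,0,0,0,0,-4,1,0,0,0,0,0,-4,1,0,0,0,0,0,-4,1]}}

```text
time: 19.2
position: [0.4079, -0.3295, 0.1496]
tcp_rot: [0.707, 0.707, 0.0, -0.0]
force: [0.3, 0.1, -0.5]
opening: 0.0858
```

Request:
{"op": "apply_moves", "data": {"steps": [0,0,0,2.45,2.75,-0.5,1,0,0,0,2.45,2.75,0,1,0,0,0,2.45,2.75,0,1,0,0,0,2.45,2.75,0,1,0,0,0,2.45,2.75,0,1,0,0,0,2.45,2.75,0,1,0,0,0,2.45,2.75,0,1,0,0,0,2.45,2.75,0,1,0,0,0,2.45,2.75,0,1,0,0,0,2.45,2.75,0,1]}}

```text
time: 20.03
position: [0.6843, -0.0832, 0.1533]
tcp_rot: [0.707, 0.708, 0.0, 0.0]
force: [0.6, -0.7, 0.5]
opening: 0.0858
```

Request:
{"op": "apply_moves", "data": {"steps": [0,0,0,0,0,0,1,0,0,0,0,0,0,1]}}

```text
time: 20.2
position: [0.6837, -0.0831, 0.152]
tcp_rot: [0.706, 0.708, -0.0, -0.0]
force: [-0.1, -0.4, -0.2]
opening: 0.0855
```

```bash
python3 w.py w8; python3 - <<'E'
from h import *
f=viewer.grab_frame("wrist")
for z in (.066,):
    p=blob(f,(0,0,640,480),[15,20,130],[35,150,255]);P=cast(f,p,z);print("mug",p.min(0),p.max(0),rect(P))
t=viewer.grab_frame("top");p=blob(t,(475,290,530,350),[0,0,150],[179,60,255]);print("cap",rect(cast(t,p,.065)))
E
```

```text
t 20.2 pos [ 0.6837 -0.0831  0.152 ] xaxis [-0.004  1.     0.   ] z [-0.001  0.    -1.   ] F [-0.1 -0.4 -0.2] open 0.0855 q6 [-0.31  0.38  0.27  1.46 -0.    1.26]
[[ 1.    -0.004 -0.     0.683]
 [ 0.004  0.963  0.27  -0.016]
 [-0.001 -0.27   0.963  0.295]
 [ 0.     0.     0.     1.   ]]
mug [301. 159.] [391. 299.] (array([695.2, -80.3,  96.5,  64.9]), 1.911)
cap (array([ 409.3, -323.3,   51.9,   49.7]), 0.063)
```

View pics/w8.png

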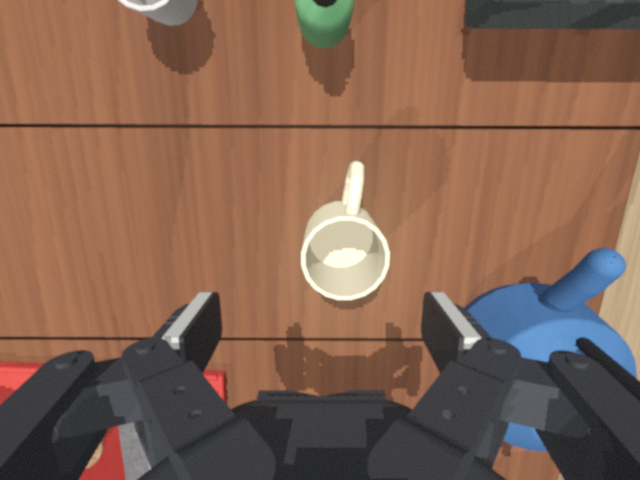

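```bash
python3 - <<'E'
from h import *
f=viewer.grab_frame("wrist")
print("rim",cast(f,[[345,258],[302,258],[389,258],[345,216],[345,301]],.066).round(4))
print("handle",cast(f,[[355,162],[355,162]],.05).round(4))
for z in (.02,.05,.1): print("kettle",z,cast(f,[[465,310],[530,285],[580,262],[625,262],[460,340]],z).round(3).tolist())
E
```

```text
rim [[ 0.6996 -0.0969  0.066 ]
 [ 0.6686 -0.0969  0.066 ]
 [ 0.7312 -0.0969  0.066 ]
 [ 0.6989 -0.0661  0.066 ]
 [ 0.7002 -0.1308  0.066 ]]
handle [[ 0.7065 -0.0302  0.05  ]
 [ 0.7065 -0.0302  0.05  ]]
kettle 0.02 [[0.813, -0.162, 0.02], [0.867, -0.138, 0.02], [0.907, -0.116, 0.02], [0.946, -0.116, 0.02], [0.811, -0.193, 0.02]]
kettle 0.05 [[0.798, -0.147, 0.05], [0.847, -0.125, 0.05], [0.883, -0.106, 0.05], [0.917, -0.106, 0.05], [0.797, -0.174, 0.05]]
kettle 0.1 [[0.775, -0.12, 0.1], [0.814, -0.103, 0.1], [0.842, -0.088, 0.1], [0.869, -0.088, 0.1], [0.774, -0.142, 0.1]]
```

Mug rim centre is (345,258), world (0.700, -0.098); the handle points to +y, and the kettle lies clear (x > 0.775). The jar cap reads (0.409, -0.323) against its pad (0.409, -0.321). Going down on the mug.

Request:
{"op": "apply_moves", "data": {"steps": [0,0,0,-1.3,1.6,0,1,0,0,0,0,0,3,1,0,0,0,0,0,3,1,0,0,0,0,0,3,1,0,0,0,0,0,3,1,0,0,0,0,0,1.5,1,0,0,0,0,0,0,1,0,0,0,0,0,0,1]}}

```text
time: 21.07
position: [0.6986, -0.0983, 0.0181]
tcp_rot: [0.707, 0.707, -0.0, -0.0]
force: [0.4, 0.2, 0.7]
opening: 0.0852
```

```bash
python3 w.py
```

```text
t 21.0667 pos [ 0.6986 -0.0983  0.0181] xaxis [-0.  1.  0.] z [-0.  0. -1.] F [0.4 0.2 0.7] open 0.0852 q6 [-0.32  0.49  0.16  1.24 -0.    1.25]
```

Request:
{"op": "apply_moves", "data": {"steps": [0,0,0,0,0.1,0.3,1,0,0,0,0,0,0,0,0,0,0,0,0,0,0,0,0,0,0,0,0,0,0,0,0,0,0,0,0,0,0,0,0,0,0,0,0,0,0,0,0,0,0]}}

```text
time: 21.65
position: [0.7016, -0.0982, 0.017]
tcp_rot: [0.707, 0.707, 0.001, 0.002]
force: [-0.6, -0.3, 5.0]
opening: 0.0629
```

```bash
python3 w.py
```

```text
t 21.65 pos [ 0.7016 -0.0982  0.017 ] xaxis [-0.001  1.    -0.001] z [ 0.003 -0.001 -1.   ] F [-0.6 -0.3  5. ] open 0.0629 q6 [-0.32  0.49  0.16  1.24 -0.    1.25]
```

Request:
{"op": "apply_moves", "data": {"steps": [0,0,0,0,0,-1,0,0,0,0,0,0,-3,0,0,0,0,0,0,-4,0,0,0,0,0,0,-4,0,0,0,0,1.7,-1,0,0,0,0,0,3.5,-2,0,0,0,0,0,3.5,-2,0,0,0,0,0,3.5,-2,0,0,0,0,0,3.5,-2,0,0,0,0,0,3.5,-2,0,0]}}

```text
time: 22.48
position: [0.5888, 0.0956, 0.1355]
tcp_rot: [0.707, 0.707, 0.0, 0.0]
force: [0.6, 0.7, 0.3]
opening: 0.0628
```

Request:
{"op": "apply_moves", "data": {"steps": [0,0,0,3.5,-2,0,0,0,0,0,3.5,-2,0,0,0,0,0,3.5,-2,0,0,0,0,0,3.5,-2,0,0,0,0,0,3.5,-2,0,0,0,0,0,3.5,-2,0,0,0,0,0,1.7,-1,0,0,0,0,0,0,0,0,0,0,0,0,0,0,0,0,0,0,0,0,0,0,0]}}

```text
time: 23.32
position: [0.4601, 0.3208, 0.1351]
tcp_rot: [0.707, 0.708, 0.0, 0.0]
force: [-0.2, 0.1, -1.2]
opening: 0.0633
```

```bash
python3 w.py w9; python3 - <<'E'
from h import *
f=viewer.grab_frame("wrist");p=blob(f,(0,0,640,480),[95,60,100],[115,255,255]);print("box",rect(cast(f,p,.053)))
E
```

```text
t 23.3167 pos [0.4601 0.3208 0.1351] xaxis [-0.001  1.    -0.   ] z [ 0.001 -0.    -1.   ] F [-0.2  0.1 -1.2] open 0.0633 q6 [ 0.38 -0.01 -0.2   1.39 -0.    1.95]
[[ 1.    -0.001 -0.001  0.459]
 [ 0.001  0.963  0.271  0.388]
 [ 0.001 -0.271  0.963  0.278]
 [ 0.     0.     0.     1.   ]]
box (array([559.3, 327.9, 113.4,  66.4]), 1.78)
```

View pics/w9.png

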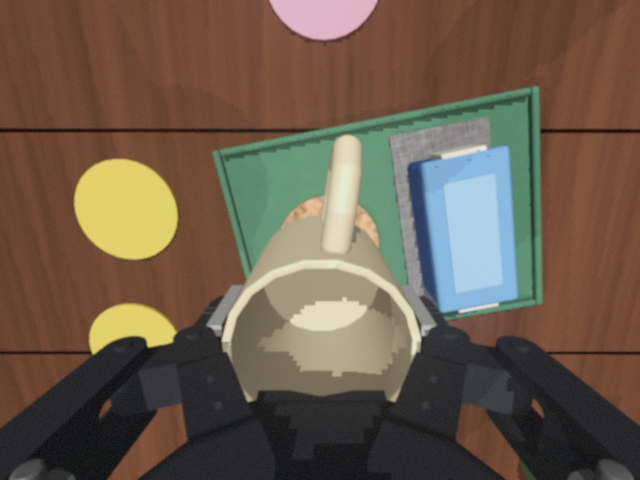

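```bash
python3 - <<'E'
from h import *
f=viewer.grab_frame("wrist");z=.1841
print(cast(f,[[328,262],[222,335],[421,335]],z).round(4))
print("cork",cast(f,[[330,196],[378,235]],.007).round(4))
p=blob(f,(380,100,560,320),[95,60,195],[115,160,255]);print("lid",rect(cast(f,p,.053)),p.min(0),p.max(0))
print("felt",cast(f,[[391,137],[489,119],[410,272]],.007).round(4))
E
```

```text
[[0.462  0.3544 0.1841]
 [0.429  0.3303 0.1841]
 [0.4912 0.3303 0.1841]]
cork [[0.4673 0.3476 0.007 ]
 [0.5074 0.3151 0.007 ]]
lid (array([563.9, 328.5, 110. ,  55.6]), 1.782) [423. 145.] [516. 310.]
felt [[0.5138 0.3931 0.007 ]
 [0.5874 0.4061 0.007 ]
 [0.5364 0.2822 0.007 ]]
```

Box lid is centred at (0.564, 0.3285) against felt (0.565, 0.328). The mug centre is at (0.460, 0.322) and the cork at (0.468, 0.3055). Shift and lower.

Request:
{"op": "apply_moves", "data": {"steps": [0,0,0,-1.6,0.8,0,0,0,0,0,0,0,3,0,0,0,0,0,0,3,0,0,0,0,0,0,2.5,0,0,0,0,0,0,1.3,0,0,0,0,0,0,0.5,0,0,0,0,0,0,0,0,0,0,0,0,0,0,0]}}

```text
time: 24.13
position: [0.4686, 0.3051, 0.0328]
tcp_rot: [0.707, 0.707, 0.001, 0.0]
force: [0.5, 1.2, 0.2]
opening: 0.0626
```

```bash
python3 w.py
```

```text
t 24.1333 pos [0.4686 0.3051 0.0328] xaxis [-0.001  1.     0.   ] z [ 0.001  0.    -1.   ] F [0.5 1.2 0.2] open 0.0626 q6 [ 0.34  0.04 -0.33  1.2  -0.    1.91]
```

Request:
{"op": "apply_moves", "data": {"steps": [0,0,0,0,0,0.2,0,0,0,0,0,0,0.2,0,0,0,0,0,0,0.2,0,0,0,0,0,0,0.15,0,0,0,0,0,0,0.1,0,0,0,0,0,0,0.05,0,0,0,0,0,0,0,0,0,0,0,0,0,0,0]}}

```text
time: 24.8
position: [0.468, 0.3052, 0.0239]
tcp_rot: [0.707, 0.708, 0.0, 0.0]
force: [-6.3, -2.3, 11.5]
opening: 0.0628
```

```bash
python3 w.py
```

```text
t 24.8 pos [0.468  0.3052 0.0239] xaxis [-0.001  1.     0.   ] z [ 0.001  0.    -1.   ] F [-6.3 -2.3 11.5] open 0.0628 q6 [ 0.34  0.05 -0.34  1.18 -0.    1.91]
```

Contact at the expected height. Release, rise and back off for a final check.

Request:
{"op": "apply_moves", "data": {"steps": [0,0,0,0,0,0,0.9,0,0,0,0,0,0,0.9,0,0,0,0,0,0,0.9,0,0,0,0,0,0,0.9,0,0,0,0,0,0,0.9,0,0,0,0,0,-1,0.9,0,0,0,0,0,-3,0.9,0,0,0,0,0,-4,0.9,0,0,0,0,0,-4,0.9,0,0,0,0,0,-4,0.9]}}

```text
time: 25.63
position: [0.4672, 0.3049, 0.1849]
tcp_rot: [0.707, 0.707, 0.0, 0.0]
force: [1.4, 1.1, -0.7]
opening: 0.0769
```

Request:
{"op": "apply_moves", "data": {"steps": [0,0,0,-3.7,0,0,1,0,0,0,-3.7,0,0,1,0,0,0,-3.7,0,0,1,0,0,0,-3.7,0,0,1,0,0,0,-3.7,0,0,1,0,0,0,-3.7,0,0,1,0,0,0,-3.7,0,0,1,0,0,0,-3.7,0,0,1,0,0,0,0,0,0,1,0,0,0,0,0,0,1]}}

```text
time: 26.47
position: [0.468, 0.0073, 0.1832]
tcp_rot: [0.708, 0.706, 0.0, 0.0]
force: [-0.4, -0.9, -0.2]
opening: 0.0856
```

```bash
python3 w.py; python3 - <<'E'
from h import *
t=viewer.grab_frame("top");s=viewer.grab_frame("scene")
cv2.imwrite("pics/t9.png",t["pixels"][140:380,170:570,::-1].repeat(2,0).repeat(2,1));cv2.imwrite("pics/s9.png",s["pixels"][:,:,::-1])
for n,roi,lo,hi,z in (("cap",(475,290,530,350),[0,0,150],[179,60,255],.065),("lid",(183,192,262,240),[95,60,195],[115,160,255],.053),
 ("mug",(195,230,255,290),[18,20,130],[35,110,255],.073),("spoon",(470,255,545,306),[0,0,205],[179,30,255],.014),("cup",(308,208,342,242),[0,0,90],[179,60,255],.045)):
    p=blob(t,roi,lo,hi)
    if p is not None: print(n,rect(cast(t,p,z)))
E
```

```text
t 26.4667 pos [0.468  0.0073 0.1832] xaxis [ 0.003  1.    -0.   ] z [ 0.001 -0.    -1.   ] F [-0.4 -0.9 -0.2] open 0.0856 q6 [-0.26 -0.31 -0.38  1.5  -0.    1.31]
cap (array([ 409.3, -323.3,   51.9,   49.7]), 0.063)
lid (array([565.3, 327.2, 110.3,  57.8]), 1.781)
mug (array([462.3, 305.3,  84.1,  74.8]), 2.0)
cup (array([570.8, 106.8,  53.9,  24.7]), 2.916)
```

View pics/t9.png

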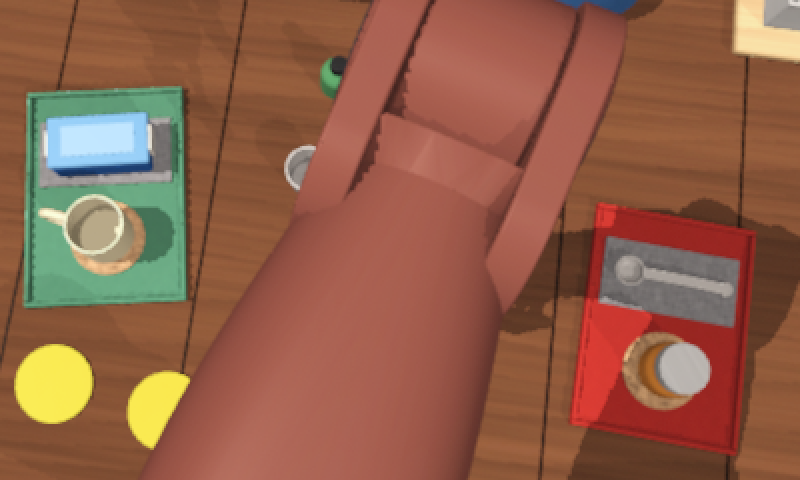

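View pics/s9.png

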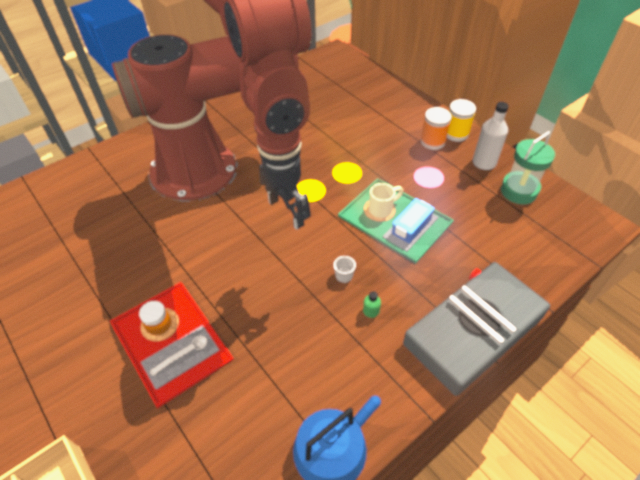

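```bash
python3 - <<'E'
from h import *
t=viewer.grab_frame("top")
print("mug rim",cast(t,[[217,252]],.073).round(4)," spoon",cast(t,[[478,274.5],[536.5,285.5]],.014).round(4))
print(sensors.read_state()["time"]); order.job_done()
E
```

```text
mug rim [[0.4682 0.3064 0.073 ]]  spoon [[ 0.5115 -0.2624  0.014 ]
 [ 0.5057 -0.3928  0.014 ]]
26.6167
the job is handed in; nothing more can be done
```

Both camp kits are made up and the job is handed in, at about 27 s of the 104 s allowed. My last checks put all four things close to their pad centres and upright. `job_done()` reports no verdict, so I can't confirm the result.

| Thing | Measured (x, y in m) | Pad centre (x, y in m) | Notes |
|---|---|---|---|
| Jar | (0.409, -0.323) | (0.409, -0.321) | set down at about 5 N, read after contact |
| Spoon | (0.509, -0.328) | (0.509, -0.324) | bowl up, lengthwise within about 0.05 rad |
| Mug | (0.468, 0.306) | (0.468, 0.3055) | upright |
| Food box | (0.565, 0.327) | (0.565, 0.328) | lid up, lengthwise within about 0.03 rad |

- **Bystanders:** The steel cup and green bottle are upright and, by eye in the scene view, where they were at the start.
- **Disagreements:** The cup's last colour-mask reading was off by about 13 mm because the arm hid part of it. The mug's mask was also unreliable because it took in the handle, so I measured its rim by hand in the picture. The spoon's mask found nothing in the final view, so I took its two ends by hand.
- **Robot:** The gripper is open, clear of everything, and showed no contact force.

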